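Trip the tray latch of the dust box

ROBOT

A 7-joint arm with a two-finger parallel gripper is mounted at the origin on the work surface. World frame = base frame: x ahead of the robot, y to its left, z up, the work surface at z = 0. Lengths are in m, angles in rad, forces in N, time in s.
With the tool pointing down it reaches from about 0.4 to 0.85 m from the base axis. Payload 10.4 kg.
Tool frame: the origin (TCP) lies midway between the tips of the shut fingers; the grasp point (between the pads) lies manip.pinch_z behind it (manip.pinch_z is the distance from the TCP to the grasp point, in m); z points along the fingers, y is the direction in which the jaws open and shut (so a half turn about z gives the same grasp; the last joint's range is limited). The gripper opens to 85 mm and grips with 20 to 120 N. Pads are 22 mm wide; open, the fingers measure 114 mm over their backs; the gripper's body (76 mm by 85 mm) begins 54 mm behind the grasp point. The pads swing forward as they close: fully open they stand 13 mm farther back than shut.
Start: joints at [-1.181, 0.332, -0.065, 1.46, 0.022, 1.35, -0.088], TCP at [0.251, 0.573, 0.231] pointing down, gripper open.
Joint ranges: [-2.6, 2.6], [-0.5, 2.12], [-1.47, 1.34], [0.16, 2.42], [-1.27, 4.41], [0.06, 2.06], [-2.6, 2.6]. Speed limits (rad/s): [2.22, 2.22, 2.79, 2.79, 3.14, 3.14, 3.14].

INTERFACE

Orientations are given as a unit quaternion [x, y, z, w].
In Python, from workcell import manip gives the robot as it stands.
- The arm moves only by the shell command python3 -m handwheel 'ROWS' [FORCE]. ROWS is JSON, a list that holds one entry, the list of rows, each a list of 7 numbers: the shift along the tool's x, y, z in m, then the turn, a rotation vector about the tool's x, y, z in rad, then the finger opening in m, from 0 to 0.0854. In form: [[[tx, ty, tz, ax, ay, az, claw], ...]]. A call has 1 to 8 rows; each row is the pose to reach, as a shift and turn from the pose commanded when the call began, along the tool's axes at that moment; what a row does not reach only later rows make up. A row lasts 1/8 s, in which the tool goes at most 62.5 mm and 10.7 degrees, less where a joint would pass 70% of its speed; a pose out of reach is approached as far as the arm can. A call with a gripper value outside its range is refused whole. The fingers move at their own pace and stop on an object; FORCE is the grip in N (left out, the last holds). Time passes only in rows, so rows that repeat a pose let the fingers close. It gives the time, the measured TCP pose, the force and the opening at its end, in the units of the state.
- manip.get_obs(): the state, without advancing time (a new reading comes with each control period).
- manip.camera(name): name is "scene" or "top" or "wrist"; returns the picture (384x512x3 uint8, blue, green, red); there is no depth.
- manip.calibration(name): a dict with "fx", "fy", "cx", "cy" (pixels), "view" (4x4, takes a point from world to camera coordinates); the wrist camera has in their place "tool_from_camera" (4x4, takes a point from camera to tool coordinates, whose origin is the TCP and whose axes are the flange's). Camera axes: x right, y up, looking along -z (the intrinsics and any distortion apply to the point x, -y, -z); pixel columns grow to the right and rows downward; lengths in m; the calibration is good to about 2 mm. A picture is of the moment at which its call begins: read the wrist's pose just before it. calibration takes no time and is no camera call.
- manip.hand_in(): hands the job in, once; it reports no verdict.
The state is a dict: "clock": time; "joint_pos": joint angles; "joint_velocities": joint speeds; "tau": joint torques, N m; "position": TCP position; "ee_rot": TCP orientation; "ft_force": force on the tool from outside, world axes, zero at the start; "torque": the same for the moment, N m; "grip_width": opening from 0.0 (shut) to 1.0 (fully open).
Only numpy, scipy, OpenCV 4.12 (cv2) and the standard library are available. Lean on these libraries where they do the work, as an engineer would, in place of code of your own. Each camera call takes 0.05 s, during which the arm holds its last target.

TASK

Take the thin push rod (straight wooden handle, long thin steel shank) from the tool rack and push it down through the access hole in the lid of the grey dust box, to trip the hidden spring latch, until the tray springs fully out at the front. Then draw the rod out and hang it back upright in its free hole in the rack, seated on its collar.

Things in the scene. Friction and masses are not known exactly. Their poses are not given: they have to be found in the camera images.
- push_rod: Hand tool, 126 mm long, about 80 g, hanging upright in any one of the rack's three holes. From the tip up: steel shank 6 mm thick, 60 long; brass collar 42 wide, 6 thick; straight round wooden handle 22 thick, 60 long. Origin at the tip, z towards the handle. Not wanted beside it, same collars: one with a fat 27 mm shank and pear-shaped handle, one with a 20 mm long shank and round knob.
- access_hole (a point): Centre of the plain 24 mm hole in the 4 mm lid of the fixed grey dust box, on the lid's upper face, 90 mm above the table. Box 200 (x) x 170 (y) x 90 mm; axes are the box's: z up, -x its front; its centre lies 50 mm along +y. Yaw within 15 degrees. 30 mm down is the latch's flat 28 mm head, sprung. On the lid 13 to 22 mm high, 95 mm or more off: a shut black hose port and a loose loupe.
- dust_tray (a joint): Travel in m of the aluminium tray in the box's front: 0 latched, 0.06 sprung fully out along the box's -x. The latch head takes 3 N to start, trips 12 mm down (rod tip 42 mm below the lid's upper face, 4.5 N), ends at 65 mm, 7 N; the rod's collar meets the lid at 60 mm. Tripped, the tray springs out in about half a second and stays out; the latch rises as the rod is drawn out.
- tool_rack: Fixed open plywood rack 80 (x) x 260 (y) x 85 mm high, left or right of the dust box: a 10 mm board on two end legs with three 32 mm through holes at y = -80, 0, +80 mm, x = 0. Origin on the table under its centre, z up; yaw within 15 degrees. Tools hang by their collars, the push rod's tip then 25 mm above the table, not always centred in the hole; their handles reach up to 151 mm.
There are look-alikes about, which are no part of the job. What is shaped like the push_rod but red is not meant.

How it is judged:
By the outcome, as a careful person would: the job done as asked, in the order asked, and still so for the second after the job is handed in, with the robot touching nothing.
It also fails if it takes over 58 s, if anything falls off the work surface, if the arm or the gripper's body presses on something with over 40 N, if the wrist force passes 120 N, or if a joint passes its speed limit or range.

## Working session

There is one attempt and no reset: what is moved stays moved. The work goes in short steps, Python scripts to look and compute and a shell command to move; the robot and the scene stay as the last step left them, time stands still between calls to the robot, and variables do not carry over. Pictures are saved under pics/ and viewed, and the job is handed in when it is done.

```bash
ls; mkdir -p pics
python3 - <<'E'
from workcell import manip
import cv2
print(manip.get_obs()); print(manip.pinch_z)
for n in("scene","top","wrist"):
    cv2.imwrite(f"pics/{n}0.png",manip.camera(n)); print(n,manip.calibration(n))
E
```

```text
pics
{'clock': 0.0, 'joint_pos': array([-1.18061047,  0.33287847, -0.0646566 ,  1.46093742,  0.02158611,
        1.34991689, -0.08849228]), 'joint_velocities': array([ 1.15569892e-03, -1.67919323e-03, -1.08690754e-03, -9.60781430e-06,
       -2.40833562e-03, -2.63058569e-03, -4.84499177e-04]), 'tau': array([ 1.16379790e-03, -6.25450444e+01,  4.99126862e-02, -3.91584742e+01,
        1.62856607e-02,  1.02962033e-02,  2.93685912e-05]), 'position': array([0.25059937, 0.57214551, 0.23051357]), 'ee_rot': array([ 2.04938238e-01,  9.78774640e-01, -7.13623593e-04, -1.14547139e-04]), 'ft_force': array([-0.22845299,  0.10839116, -0.99540203]), 'torque': array([0.03104562, 0.00981158, 0.01834077]), 'grip_width': 0.9990896432589795}
0.0187
scene {'fx': 362.3191661427177, 'fy': 362.3191661427177, 'cx': 247.27106633463333, 'cy': 196.92926347660506, 'view': array([[ 0.34916938,  0.93703525,  0.00675979, -0.18349788],
       [-0.63944917,  0.2329937 ,  0.73267912,  0.30988145],
       [ 0.68497117, -0.26015165,  0.68054068, -1.1017167 ],
       [ 0.        ,  0.        ,  0.        ,  1.        ]])}
top {'fx': 358.3019715185718, 'fy': 358.3019715185718, 'cx': 260.1688596581649, 'cy': 192.66300539481063, 'view': array([[ 0.02835558, -0.99952778,  0.01183947, -0.03527335],
       [ 0.9821621 ,  0.03006158,  0.18561764, -0.5473826 ],
       [-0.18588591,  0.00636498,  0.98255072, -0.64659228],
       [ 0.        ,  0.        ,  0.        ,  1.        ]])}
wrist {'fx': 308.545439901852, 'fy': 308.545439901852, 'cx': 257.9004928048588, 'cy': 192.02413679355377, 'tool_from_camera': array([[ 3.96442633e-04,  9.53656888e-01,  3.00895968e-01,
         7.72342024e-02],
       [ 9.99999899e-01, -4.41188246e-04,  8.07575341e-05,
        -6.95967988e-04],
       [ 2.09766743e-04,  3.00895905e-01, -9.53656967e-01,
        -1.42202445e-01],
       [ 0.00000000e+00,  0.00000000e+00,  0.00000000e+00,
         1.00000000e+00]])}
```

View pics/scene0.png

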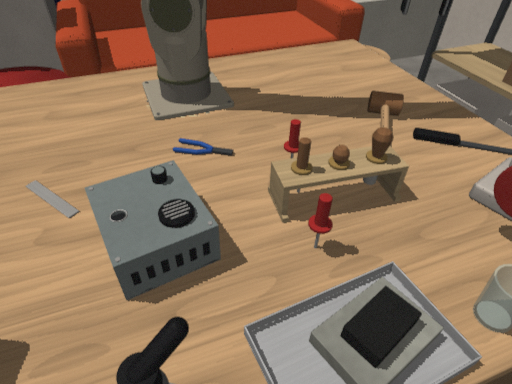

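View pics/top0.png

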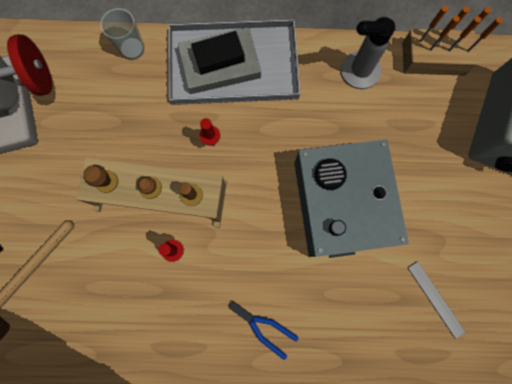

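View pics/wrist0.png

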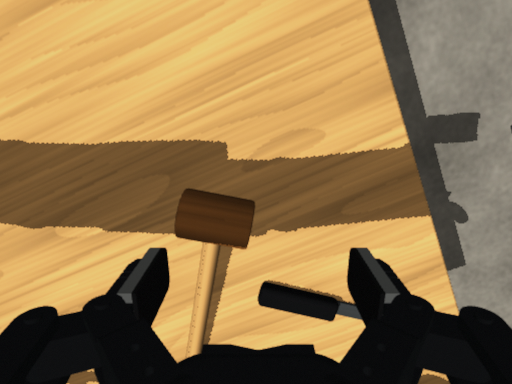

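The straight-handled wooden tool hangs at scene (303,155) / top (187,190). The others on the rack are the knob at top (148,186) and the pear at (97,177). The two red look-alikes are at top (208,132) and (171,250). The box hole appears to be at top (380,193). I'll confirm this in crops.

```bash
cat > h.py <<'E'
import numpy as np,cv2
from workcell import manip
from scipy.spatial.transform import Rotation as R
def cam(n,obs=None):
    c=manip.calibration(n)
    K=(c['fx'],c['fy'],c['cx'],c['cy'])
    if n=='wrist':
        T=np.eye(4);T[:3,:3]=R.from_quat(obs['ee_rot']).as_matrix();T[:3,3]=obs['position']
        M=T@np.array(c['tool_from_camera'])
    else: M=np.linalg.inv(c['view'])
    d=[np.asarray(c[k]) for k in c if 'dist' in k.lower()]
    return K,M
def ray(n,u,v,obs=None):
    K,M=cam(n,obs); d=np.array([(u-K[2])/K[0],-(v-K[3])/K[1],-1.])
    return M[:3,3],M[:3,:3]@d
def plane(n,u,v,z,obs=None):
    o,d=ray(n,u,v,obs); return o+d*(z-o[2])/d[2]
def proj(n,p,obs=None):
    K,M=cam(n,obs); q=np.linalg.inv(M)@np.append(p,1); return K[2]+K[0]*q[0]/-q[2],K[3]-K[1]*q[1]/-q[2]
def two(r1,r2):
    (a,d),(b,e)=r1,r2; A=np.stack([d,-e],1); s=np.linalg.lstsq(A,b-a,rcond=None)[0]
    p,q=a+s[0]*d,b+s[1]*e; return (p+q)/2,np.linalg.norm(p-q)
E
python3 - <<'E'
import cv2,numpy as np
t=cv2.imread('pics/top0.png');s=cv2.imread('pics/scene0.png')
a=cv2.resize(t[140:220,70:240],None,fx=4.6,fy=4.6,interpolation=2)
b=cv2.resize(s[105:225,255:425],None,fx=4.6,fy=4.6,interpolation=2)
cv2.imwrite('pics/c1.png',a);cv2.imwrite('pics/c2.png',b)
cv2.imwrite('pics/c3.png',cv2.resize(t[130:265,285:415],None,fx=4.4,fy=4.4,interpolation=2))
cv2.imwrite('pics/c4.png',cv2.resize(s[155:300,75:230],None,fx=4,fy=4,interpolation=2))
E
```

```text
(no output)
```

View pics/c1.png

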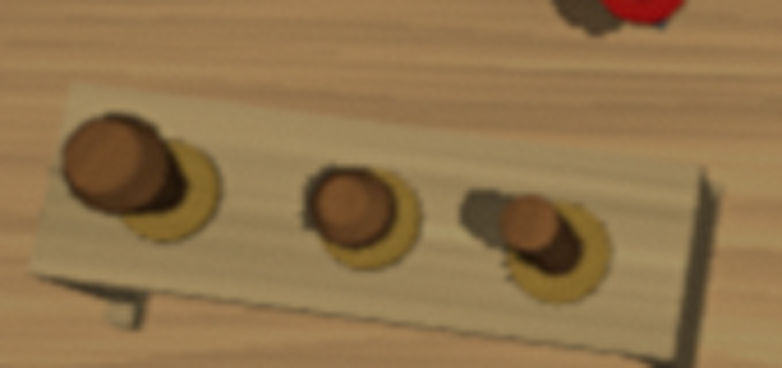

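View pics/c2.png

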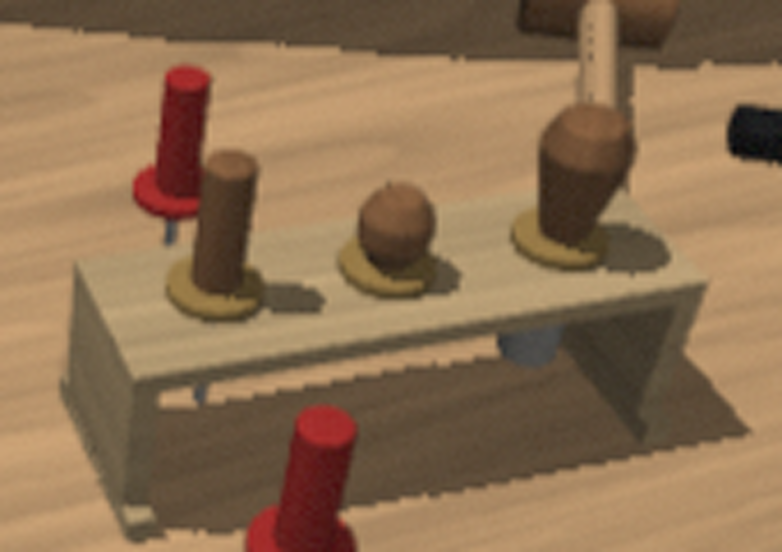

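View pics/c3.png

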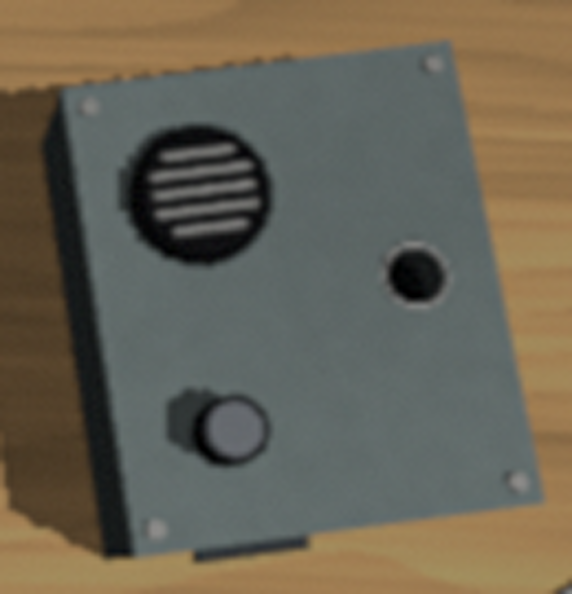

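View pics/c4.png

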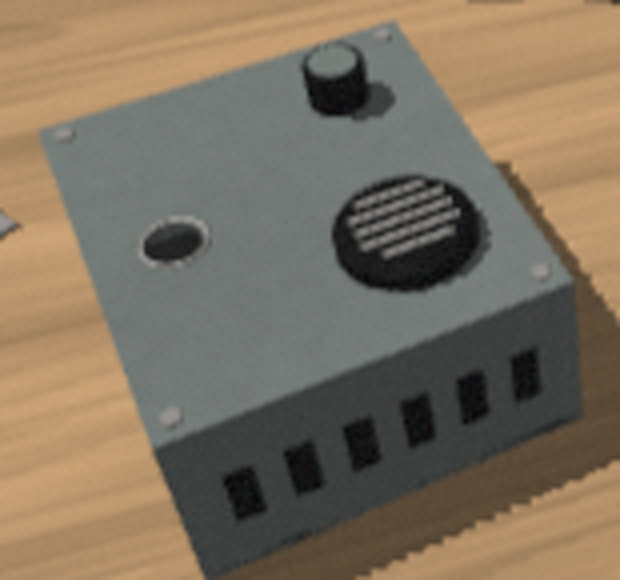

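The crops confirm it. The push rod is the straight brown handle with a thin shank visible below the board, in the rack's right-end hole as the top view shows it. The plain hole is at top (380,192). The striped port and the loupe are elsewhere on the lid. Now I'll measure them.

Run:
```python
from h import *
t=cv2.imread('pics/top0.png');s=cv2.imread('pics/scene0.png')
hsv=cv2.cvtColor(t,cv2.COLOR_BGR2HSV)
# hole: dark blob on lid
def blobs(img,m,x0,y0,x1,y1,mn=30):
    mm=np.zeros_like(m);mm[y0:y1,x0:x1]=m[y0:y1,x0:x1]
    for c in cv2.findContours(mm,0,1)[0]:
        if cv2.contourArea(c)>mn: yield c
for c in blobs(t,((t.max(2)<60)*255).astype(np.uint8),365,178,395,208):
    e=cv2.fitEllipse(c);print('hole top',e,plane('top',*e[0],.088))
for c in blobs(s,((s.max(2)<70)*255).astype(np.uint8),105,200,132,228,20):
    e=cv2.fitEllipse(c);print('hole scene',e,plane('scene',*e[0],.088))
# lid corners in top
m=cv2.inRange(hsv,(75,20,60),(110,110,160));m[:, :295]=0;m[:,412:]=0;m[:130]=0;m[262:]=0
c=max(cv2.findContours(m,0,1)[0],key=cv2.contourArea);r=cv2.minAreaRect(c)
P=np.array([plane('top',*p,.09)[:2] for p in cv2.boxPoints(r)]);print('lid',P.round(4),np.linalg.norm(np.diff(P,axis=0),axis=1),P.mean(0))
e=P-np.roll(P,1,0);print(np.degrees(np.arctan2(e[:,1],e[:,0])))
for v,z in(((185.2,188.3),.151),((191.3,195),.091),((149.6,187.7),.091),((106,181),.091)): print(v,plane('top',*v,z).round(4))
print('handle top 2view',two(ray('top',185.2,188.3),ray('scene',305,140.)))
# brass collars
m=cv2.inRange(hsv,(18,130,80),(32,255,255));m[:150]=0;m[215:]=0;m[:,:70]=0;m[:,240:]=0
for c in cv2.findContours(m,0,1)[0]:
    if cv2.contourArea(c)>40: 
        e=cv2.minEnclosingCircle(c);print('collar',e,plane('top',*e[0],.091).round(4),np.linalg.norm(plane('top',e[0][0]+e[1],e[0][1],.091)-plane('top',*e[0],.091)))
# rack board top corners from crop c1
Q=np.array([plane('top',70+x/4.6,140+y/4.6,.085)[:2] for x,y in((72,85),(702,165),(672,360),(32,272))]);print('rack',Q.round(4),np.linalg.norm(np.diff(Q,axis=0),axis=1),Q.mean(0))
d=(Q[0]+Q[3]-Q[1]-Q[2]);d/=np.linalg.norm(d);print('yaw',np.degrees(np.arctan2(-d[0],d[1])), 'holes',[(Q.mean(0)+k*d).round(4) for k in(-.08,0,.08)])
```

```text
hole top ((378.8807373046875, 192.11898803710938), (10.331006050109863, 12.189403533935547), 107.4597396850586) [ 0.54902428 -0.23867295  0.088     ]
hole scene ((117.5477066040039, 215.33230590820312), (7.9591803550720215, 13.627362251281738), 78.66998291015625) [ 0.5462037  -0.23964152  0.088     ]
lid [[ 0.6237 -0.0883]
 [ 0.658  -0.2627]
 [ 0.4556 -0.2854]
 [ 0.4252 -0.1203]] [0.17775147 0.20367609 0.16792621] [ 0.54060585 -0.18916031]
[   9.15730129  -78.87824547 -173.58946138  100.40323007]
(185.2, 188.3) [0.5329 0.1065 0.151 ]
(191.3, 195) [0.5325 0.1069 0.091 ]
(149.6, 187.7) [0.5438 0.1841 0.091 ]
(106, 181) [0.5538 0.2649 0.091 ]
handle top 2view (array([0.53345827, 0.10755984, 0.15016833]), np.float64(0.0018479748004610397))
collar ((190.9021759033203, 194.6413116455078), 11.407919883728027) [0.5331 0.1077 0.091 ] 0.02083451142308901
collar ((149.8103485107422, 187.4310302734375), 11.280885696411133) [0.5443 0.1837 0.091 ] 0.02062355794839548
collar ((105.88235473632812, 181.05882263183594), 11.530860900878906) [0.5537 0.2651 0.091 ] 0.021088988686641955
rack [[0.5971 0.3102]
 [0.5716 0.0521]
 [0.4918 0.0602]
 [0.5195 0.3169]] [0.25931731 0.08016202 0.25817729] [0.54498923 0.18482888]
yaw -5.889615879213428 holes [array([0.5368, 0.1053]), array([0.545 , 0.1848]), array([0.5532, 0.2644])]
```

```bash
cat >> h.py <<'E'
def go(p,yaw):
    "tool-frame shift/turn to reach TCP p, pointing down, tool y at yaw deg"
    o=manip.get_obs();R0=R.from_quat(o['ee_rot']).as_matrix()
    a=np.radians(yaw);y=np.array([np.cos(a),np.sin(a),0]);z=np.array([0,0,-1.]);R1=np.stack([np.cross(y,z),y,z],1)
    print('t',o['clock'].__round__(2),'pos',o['position'].round(4),'F',o['ft_force'].round(1),'g',round(o['grip_width']*85.4,1))
    print('shift',(R0.T@(np.array(p)-o['position'])).round(4),'turn',R.from_matrix(R0.T@R1).as_rotvec().round(3))
E
python3 -c "
from h import *
go([.533,.107,.25],-5.9)"
```

```text
t 0.15 pos [0.2506 0.5723 0.2307] F [ 1.   0.7 -0.3] g 85.5
shift [-0.4453 -0.3129 -0.0189] turn [-1.000e-03  1.000e-03  1.261e+00]
```

```bash
python3 -m handwheel '[[[-0.06,-0.042,-0.019,0,0,0.17,0.06],[-0.12,-0.084,-0.019,0,0,0.34,0.06],[-0.18,-0.126,-0.019,0,0,0.51,0.06],[-0.24,-0.168,-0.019,0,0,0.68,0.06],[-0.30,-0.21,-0.019,0,0,0.85,0.06],[-0.36,-0.252,-0.019,0,0,1.02,0.06],[-0.42,-0.294,-0.019,0,0,1.19,0.06],[-0.445,-0.313,-0.019,0,0,1.261,0.06]]]' 60; python3 -c "
from h import *
go([.533,.107,.25],-5.9)"
```

```text
clock: 1.15
position: [0.5099, 0.1451, 0.2504]
ee_rot: [0.744, 0.668, 0.0, -0.0]
ft_force: [0.7, 0.8, 1.2]
grip_width: 0.703
t 1.15 pos [0.5099 0.1451 0.2504] F [0.7 0.8 1.2] g 60.0
shift [-0.0355  0.0271  0.0004] turn [ 0.    -0.    -0.004]
```

```bash
python3 -m handwheel '[[[0,0,0,0,0,0,0.06],[0,0,0,0,0,0,0.06]]]'; python3 -c "
from h import *
go([.533,.107,.25],-5.9)
o=manip.get_obs()
cv2.imwrite('pics/w1.png',manip.camera('wrist'))
print(proj('wrist',[.533,.107,.151],o),proj('wrist',[.533,.107,.091],o))"
```

```text
clock: 1.4
position: [0.509, 0.1472, 0.25]
ee_rot: [0.743, 0.67, -0.0, -0.0]
ft_force: [-0.7, 0.7, 0.5]
grip_width: 0.701
t 1.4 pos [0.509  0.1472 0.25  ] F [-0.7  0.7  0.5] g 59.8
shift [-0.0375  0.028   0.    ] turn [-0.001 -0.     0.   ]
(np.float64(291.2314116022469), np.float64(234.08963670537736)) (np.float64(285.3125907016052), np.float64(209.29351960185465))
```

View pics/w1.png

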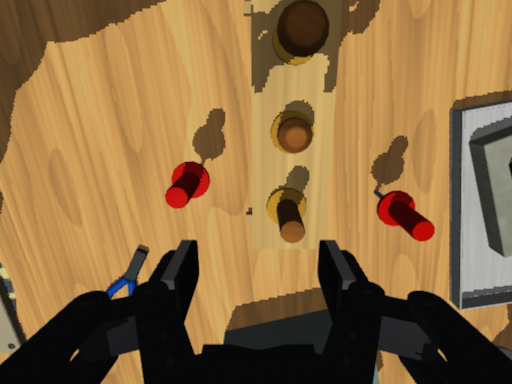

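The wrist view shows the wooden handle top at (292,232), against a prediction of (291,234). The red ones stand clear at (178,197) and (423,230).

```bash
python3 -m handwheel '[[[-0.0375,0.028,0,0,0,0,0.06],[-0.0375,0.028,0,0,0,0,0.06],[-0.0375,0.028,0.04,0,0,0,0.06],[-0.0375,0.028,0.08,0,0,0,0.06],[-0.0375,0.028,0.12,0,0,0,0.06],[-0.0375,0.028,0.152,0,0,0,0.06],[-0.0375,0.028,0.152,0,0,0,0.06],[-0.0375,0.028,0.152,0,0,0,0.06]]]' 60; python3 -c "
from h import *
go([.533,.107,.098],-5.9)
cv2.imwrite('pics/w2.png',manip.camera('wrist'))"
```

```text
clock: 2.45
position: [0.5337, 0.1078, 0.0996]
ee_rot: [0.742, 0.67, 0.001, 0.0]
ft_force: [0.3, 0.7, 0.1]
grip_width: 0.706
t 2.45 pos [0.5337 0.1078 0.0996] F [0.3 0.7 0.1] g 60.3
shift [-0.0009 -0.0006  0.0016] turn [ 0.001 -0.001  0.001]
```

View pics/w2.png

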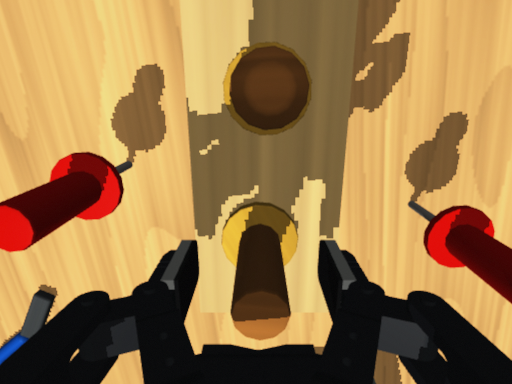

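The handle, at column 260, is centred between the pads at 198 and 319. I'll close on it.

```bash
python3 -m handwheel '[[[0,0,0,0,0,0,0.015],[0,0,0,0,0,0,0.015],[0,0,0,0,0,0,0.015],[0,0,0,0,0,0,0.015],[0,0,0,0,0,0,0.015],[0,0,0,0,0,0,0.015]]]' 80; python3 -c "
from h import *
go([.533,.107,.098],-5.9)
cv2.imwrite('pics/w3.png',manip.camera('wrist'))"
```

```text
clock: 3.25
position: [0.5337, 0.107, 0.0992]
ee_rot: [0.743, 0.67, 0.001, 0.0]
ft_force: [-1.2, 0.2, 6.6]
grip_width: 0.237
t 3.25 pos [0.5337 0.107  0.0992] F [-1.2  0.2  6.6] g 20.2
shift [-0.     -0.0007  0.0012] turn [ 0.001 -0.001 -0.   ]
```

View pics/w3.png

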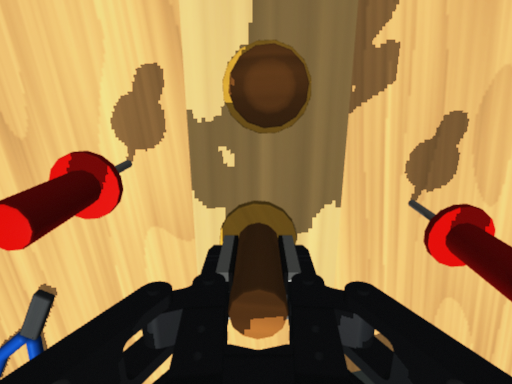

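```bash
python3 -m handwheel '[[[0,0,-0.02,0,0,0,0.015],[0,0,-0.05,0,0,0,0.015],[0,0,-0.09,0,0,0,0.015],[0,0,-0.13,0,0,0,0.015],[0,0,-0.13,0,0,0,0.015],[0,0,-0.13,0,0,0,0.015]]]' ; python3 -c "
from h import *
go([.548,-.239,.23],-5.9)
o=manip.get_obs()
for n in ('scene','top'):
    im=manip.camera(n);cv2.imwrite('pics/%s4.png'%n,im)
    u,v=proj(n,o['position']);print(n,u,v)
    u,v=int(u),int(v);cv2.imwrite('pics/%s4c.png'%n,cv2.resize(im[max(0,v-50):v+70,max(0,u-60):u+80],None,fx=4.5,fy=4.5,interpolation=2))
"
```

```text
clock: 4.05
position: [0.5329, 0.1067, 0.2277]
ee_rot: [0.743, 0.67, -0.0, -0.0]
ft_force: [-0.2, 0.1, -1.9]
grip_width: 0.238
t 4.05 pos [0.5329 0.1067 0.2277] F [-0.2  0.1 -1.9] g 20.3
shift [-0.3423  0.0505 -0.0023] turn [-0.001  0.    -0.   ]
scene 309.15414100017534 101.32944390518263
top 174.8505015431284 177.88771968630735
```

View pics/scene4c.png

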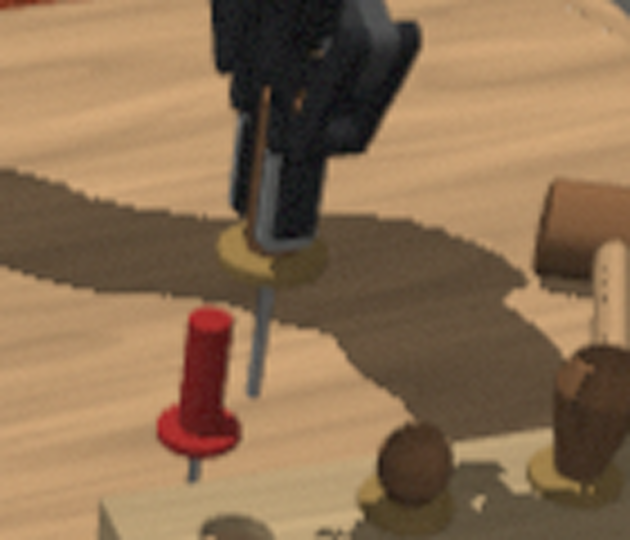

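View pics/top4c.png

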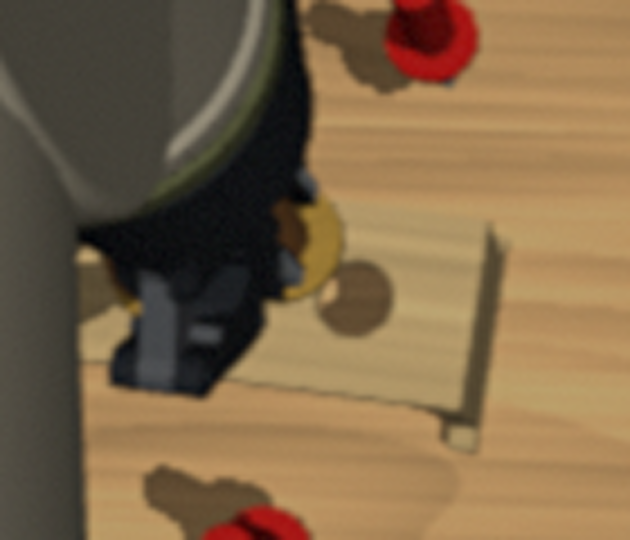

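The rod is held upright, with its tip at scene crop (253,395). The empty rack hole is now visible at top crop (355,298). I'll compute the tip and the rack hole.

```bash
python3 -c "
from h import *
print('tip',plane('scene',249+253/4.5,51+395/4.5,.153))
im=cv2.imread('pics/top4.png')
print('rackhole',plane('top',114+355/4.5,127+298/4.5,.085))
print('expected hole px',proj('top',[.5368,.1053,.085]))
w=manip.camera('wrist');cv2.imwrite('pics/w4.png',w)
o=manip.get_obs();print(proj('wrist',[.533,.107,.153],o))
"
```

```text
tip [0.53374512 0.10852998 0.153     ]
rackhole [0.53698297 0.1053577  0.085     ]
expected hole px (np.float64(192.91386818719036), np.float64(193.32042468404055))
(np.float64(259.1279059724681), np.float64(201.74939449632254))
```

View pics/w4.png

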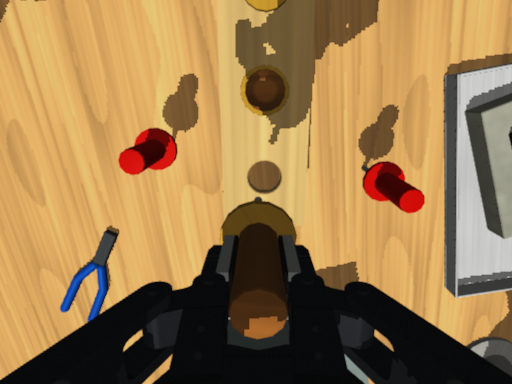

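```bash
python3 -m handwheel '[[[-0.045,0.007,0,0,0,0,0.015],[-0.09,0.0135,0,0,0,0,0.015],[-0.14,0.021,0,0,0,0,0.015],[-0.19,0.028,0,0,0,0,0.015],[-0.24,0.0355,0,0,0,0,0.015],[-0.29,0.043,0,0,0,0,0.015],[-0.3423,0.0505,0,0,0,0,0.015],[-0.3423,0.0505,0,0,0,0,0.015]]]' ;  python3 -m handwheel '[[[0,0,0,0,0,0,0.015],[0,0,0,0,0,0,0.015],[0,0,0,0,0,0,0.015]]]'; python3 -c "
from h import *
go([.5475,-.240,.23],-5.9)
o=manip.get_obs()
w=manip.camera('wrist');cv2.imwrite('pics/w5.png',w)
for p in ([.548,-.239,.09],): print(proj('wrist',p,o))
for n in ('scene','top'):
    im=manip.camera(n);cv2.imwrite('pics/%s5.png'%n,im)
"
```

```text
clock: 5.2
position: [0.5464, -0.244, 0.2274]
ee_rot: [0.745, 0.667, -0.002, 0.0]
ft_force: [0.3, 0.8, -1.3]
grip_width: 0.232
clock: 5.58
position: [0.5486, -0.2377, 0.2282]
ee_rot: [0.742, 0.67, 0.0, -0.0]
ft_force: [-0.6, -1.0, -0.7]
grip_width: 0.237
t 5.58 pos [ 0.5486 -0.2377  0.2282] F [-0.6 -1.  -0.7] g 20.2
shift [-0.0024 -0.0008 -0.0018] turn [ 0.    -0.001  0.002]
(np.float64(257.90321665954457), np.float64(181.1528538626763))
```

View pics/w5.png

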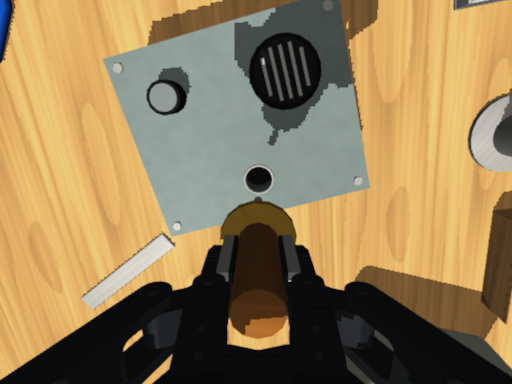

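View pics/scene5.png

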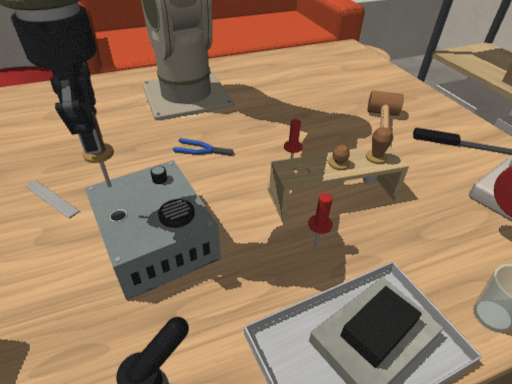

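The hole is at wrist (259,179), against a prediction of (258,181), and the tip lines up with it in column. I'll descend to just inside the lid and check.

```bash
python3 -m handwheel '[[[-0.001,0,0.02,0,0,0,0.015],[-0.001,0,0.05,0,0,0,0.015],[-0.001,0,0.075,0,0,0,0.015],[-0.001,0,0.082,0,0,0,0.015],[-0.001,0,0.082,0,0,0,0.015],[-0.001,0,0.082,0,0,0,0.015]]]' ; python3 -c "
from h import *
go([.548,-.239,.115],-5.9)
cv2.imwrite('pics/w6.png',manip.camera('wrist'))
s=manip.camera('scene');cv2.imwrite('pics/s6.png',cv2.resize(s[90:300,60:240],None,fx=2.8,fy=2.8,interpolation=2))
"
```

```text
clock: 6.48
position: [0.5488, -0.2402, 0.1475]
ee_rot: [0.743, 0.67, 0.001, 0.001]
ft_force: [0.1, 0.5, 0.2]
grip_width: 0.237
t 6.47 pos [ 0.5488 -0.2402  0.1475] F [0.1 0.5 0.2] g 20.2
shift [ 0.0011 -0.001   0.0325] turn [0.002 0.    0.   ]
```

View pics/s6.png

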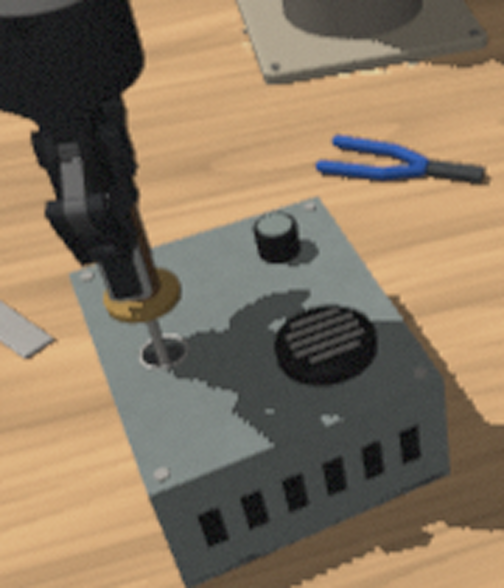

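The shank is in the hole and there is no contact force. Now I'll push down.

```bash
python3 -m handwheel '[[[0,0,0.01,0,0,0,0.015],[0,0,0.018,0,0,0,0.015],[0,0,0.024,0,0,0,0.015],[0,0,0.029,0,0,0,0.015],[0,0,0.032,0,0,0,0.015],[0,0,0.032,0,0,0,0.015],[0,0,0.032,0,0,0,0.015],[0,0,0.032,0,0,0,0.015]]]' ; python3 -c "
from h import *
go([.548,-.239,.115],-5.9)
s=manip.camera('scene');cv2.imwrite('pics/s7.png',cv2.resize(s[90:300,60:240],None,fx=2.8,fy=2.8,interpolation=2))
s=manip.camera('top');cv2.imwrite('pics/t7.png',s)
"
```

```text
clock: 7.58
position: [0.5484, -0.24, 0.1145]
ee_rot: [0.743, 0.67, 0.0, 0.0]
ft_force: [2.1, -1.0, 3.9]
grip_width: 0.237
t 7.58 pos [ 0.5484 -0.24    0.1145] F [ 2.1 -1.   3.9] g 20.2
shift [ 0.0009 -0.0005 -0.0005] turn [ 0.001 -0.     0.   ]
```

View pics/s7.png

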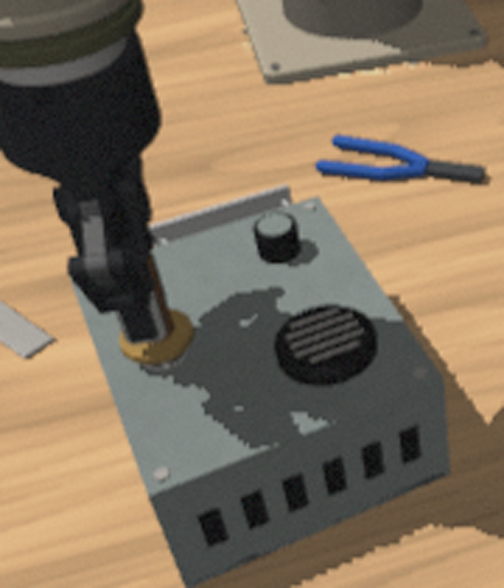

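View pics/t7.png

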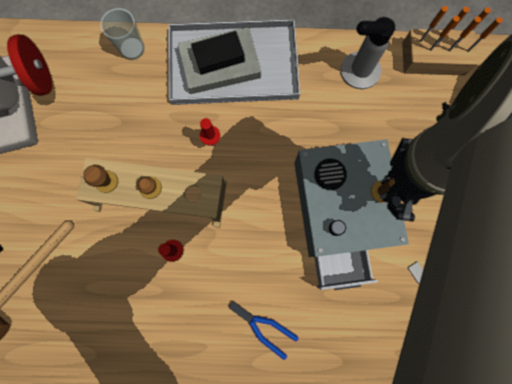

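The tray has sprung out at the front, with its front edge near top (345,285). I'll wait briefly and measure its travel.

```bash
python3 -m handwheel '[[[0,0,0,0,0,0,0.015],[0,0,0,0,0,0,0.015],[0,0,0,0,0,0,0.015],[0,0,0,0,0,0,0.015]]]' ; python3 -c "
from h import *
go([.548,-.239,.23],-5.9)
s=manip.camera('top');cv2.imwrite('pics/t8.png',cv2.resize(s[235:300,300:390],None,fx=8,fy=8,interpolation=2))
"
```

```text
clock: 8.18
position: [0.5482, -0.2399, 0.1143]
ee_rot: [0.743, 0.67, 0.0, 0.0]
ft_force: [2.9, -1.1, 5.2]
grip_width: 0.236
t 8.18 pos [ 0.5482 -0.2399  0.1143] F [ 2.9 -1.1  5.2] g 20.2
shift [ 0.0009 -0.0003 -0.1157] turn [ 0. -0. -0.]
```

View pics/t8.png

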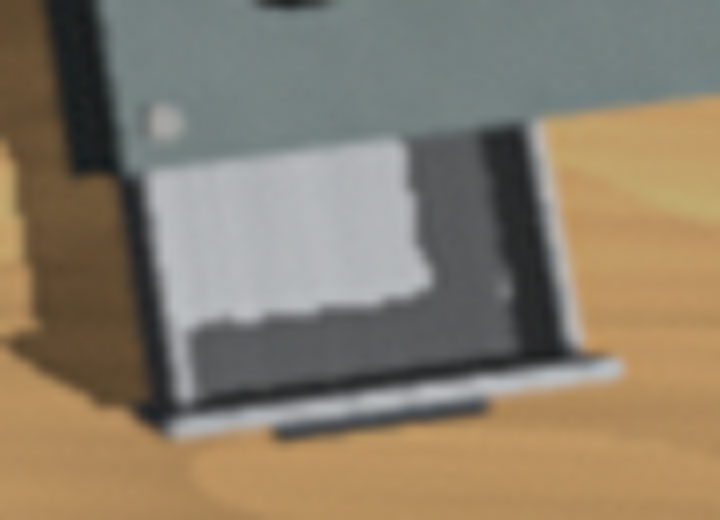

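```bash
python3 -c "
from h import *
for z in (.03,.05,.07):
    a=plane('top',285+250/4.4,130+550/4.4,z);b=plane('top',300+385/8,235+418/8,z);print(z,a,b,np.linalg.norm(a-b))
"; python3 -m handwheel '[[[0,0,-0.02,0,0,0,0.015],[0,0,-0.05,0,0,0,0.015],[0,0,-0.085,0,0,0,0.015],[0,0,-0.12,0,0,0,0.015],[0,0,-0.12,0,0,0,0.015],[0,0,-0.12,0,0,0,0.015]]]';python3 -c "
from h import *
s=manip.camera('top');cv2.imwrite('pics/t9.png',s)
cv2.imwrite('pics/w9.png',manip.camera('wrist'))
s=manip.camera('scene');cv2.imwrite('pics/s9.png',s)
go([.5365,.1045,.235],-5.9)"
```

```text
0.03 [ 0.43343181 -0.18196515  0.03      ] [ 0.3727459 -0.1932407  0.03     ] 0.06172453054758932
0.05 [ 0.43300753 -0.17723528  0.05      ] [ 0.37403753 -0.18819202  0.05      ] 0.059979251074832464
0.07 [ 0.43258324 -0.17250541  0.07      ] [ 0.37532915 -0.18314333  0.07      ] 0.05823397160207555
clock: 8.98
position: [0.5474, -0.2396, 0.2337]
ee_rot: [0.743, 0.67, -0.0, -0.001]
ft_force: [0.2, -0.4, -1.4]
grip_width: 0.233
t 9.12 pos [ 0.5475 -0.2396  0.2331] F [-0.4 -1.3 -0.8] g 20.1
shift [ 0.3411 -0.0463 -0.0016] turn [-0.002 -0.    -0.   ]
```

View pics/w9.png

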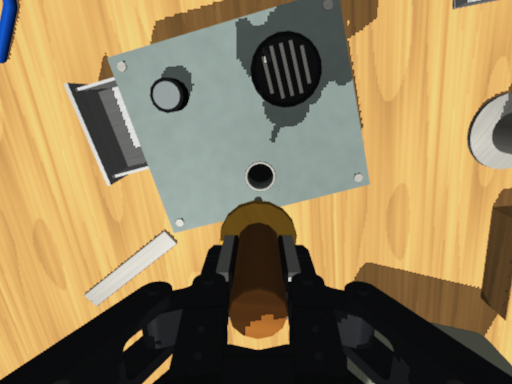

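View pics/s9.png

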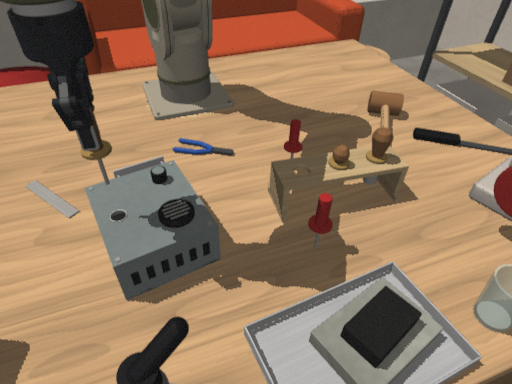

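The tray travel measures about 60 mm. The rod is out of the box and still upright in the grip, as before. Next I'll carry it back over the rack hole.

```bash
python3 -m handwheel '[[[0.04,-0.006,0,0,0,0,0.015],[0.09,-0.012,0,0,0,0,0.015],[0.14,-0.019,0,0,0,0,0.015],[0.19,-0.026,0,0,0,0,0.015],[0.24,-0.033,0,0,0,0,0.015],[0.29,-0.039,0,0,0,0,0.015],[0.325,-0.044,0,0,0,0,0.015],[0.341,-0.0463,0,0,0,0,0.015]]]' ;  python3 -m handwheel '[[[0,0,0,0,0,0,0.015],[0,0,0,0,0,0,0.015],[0,0,0,0,0,0,0.015]]]'; python3 -c "
from h import *
go([.5365,.1045,.235],-5.9)
o=manip.get_obs()
cv2.imwrite('pics/w10.png',manip.camera('wrist'))
print(proj('wrist',[.537,.1054,.085],o),'tip',proj('wrist',o['position']-[0,0,.0745],o))"
```

```text
clock: 10.12
position: [0.5365, 0.106, 0.2335]
ee_rot: [0.742, 0.671, -0.001, -0.0]
ft_force: [0.4, -1.1, -0.9]
grip_width: 0.236
clock: 10.5
position: [0.5374, 0.1024, 0.2343]
ee_rot: [0.743, 0.669, -0.0, 0.0]
ft_force: [-0.3, 0.7, -0.5]
grip_width: 0.231
t 10.5 pos [0.5374 0.1024 0.2343] F [-0.3  0.7 -0.5] g 19.7
shift [ 0.002  -0.0011 -0.0007] turn [ 0.     0.    -0.002]
(np.float64(257.63267504899176), np.float64(173.7130327517258)) tip (np.float64(258.5394895158395), np.float64(202.18854549190078))
```

View pics/w10.png

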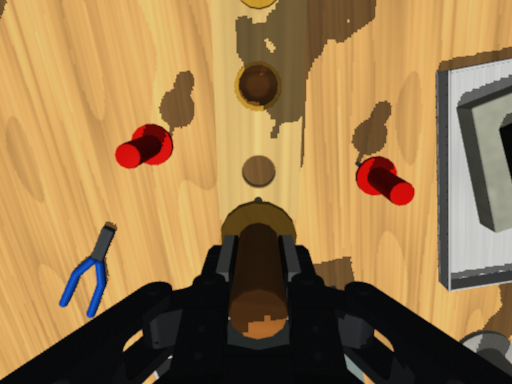

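```bash
python3 -m handwheel '[[[0.002,0,0.02,0,0,0,0.015],[0.002,0,0.055,0,0,0,0.015],[0.002,0,0.09,0,0,0,0.015],[0.002,0,0.115,0,0,0,0.015],[0.002,0,0.127,0,0,0,0.015],[0.002,0,0.127,0,0,0,0.015],[0.002,0,0.127,0,0,0,0.015]]]';python3 -c "
from h import *
go([.537,.1045,.0995],-5.9)
s=manip.camera('scene');cv2.imwrite('pics/s11.png',cv2.resize(s[85:225,250:420],None,fx=4.2,fy=4.2,interpolation=2))"
```

```text
clock: 11.42
position: [0.5381, 0.1061, 0.1084]
ee_rot: [0.743, 0.67, 0.001, 0.0]
ft_force: [-0.4, -0.1, -0.5]
grip_width: 0.231
t 11.43 pos [0.5381 0.1061 0.1084] F [-0.4 -0.1 -0.5] g 19.8
shift [-0.0017 -0.001   0.0089] turn [ 0.002 -0.001 -0.   ]
```

View pics/s11.png

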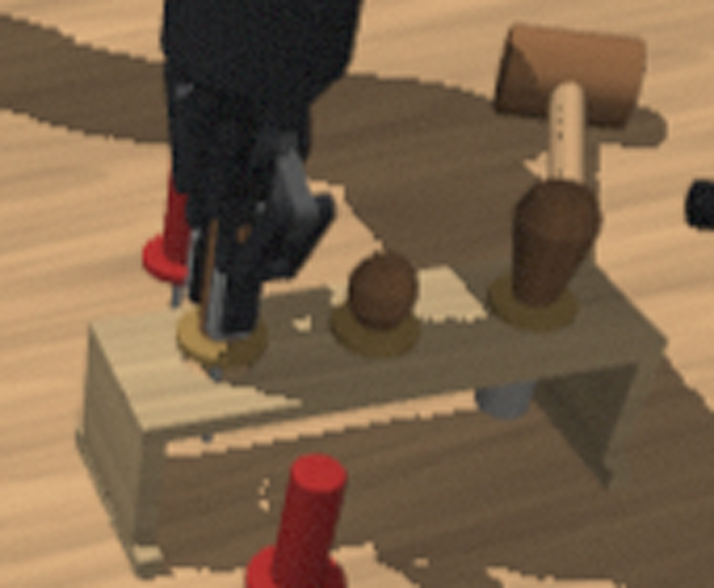

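The shank is through the hole, and its tip shows below the board at (208,436). I'll lower it onto the collar.

```bash
python3 -m handwheel '[[[-0.001,0,0.004,0,0,0,0.015],[-0.001,0,0.007,0,0,0,0.015],[-0.001,0,0.0085,0,0,0,0.015],[-0.001,0,0.0085,0,0,0,0.015],[-0.001,0,0.0085,0,0,0,0.015]]]';python3 -c "
from h import *
go([.537,.1045,.0995],-5.9)"
```

```text
clock: 12.1
position: [0.5372, 0.105, 0.0993]
ee_rot: [0.743, 0.67, 0.0, -0.0]
ft_force: [-3.5, -0.6, 6.9]
grip_width: 0.235
t 12.1 pos [0.5372 0.105  0.0993] F [-3.5 -0.6  6.9] g 20.1
shift [-0.0005 -0.0002 -0.0002] turn [-0. -0. -0.]
```

Contact of 6.9 N at the original height means it is seated. I'll release.

```bash
python3 -m handwheel '[[[0,0,0,0,0,0,0.03],[0,0,0,0,0,0,0.05],[0,0,0,0,0,0,0.06],[0,0,0,0,0,0,0.06],[0,0,0,0,0,0,0.06]]]';python3 -c "
from h import *
go([.537,.1045,.0995],-5.9)
cv2.imwrite('pics/w12.png',manip.camera('wrist'))"
```

```text
clock: 12.72
position: [0.5373, 0.105, 0.0988]
ee_rot: [0.743, 0.67, 0.0, -0.0]
ft_force: [-0.5, 0.7, -0.1]
grip_width: 0.707
t 12.72 pos [0.5373 0.105  0.0988] F [-0.5  0.7 -0.1] g 60.4
shift [-0.0006 -0.0002 -0.0007] turn [ 0. -0. -0.]
```

View pics/w12.png

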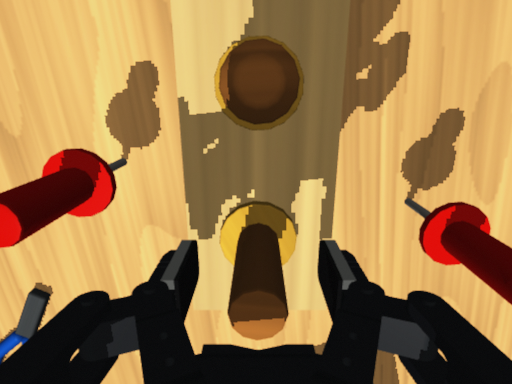

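The rod stands free between the open pads. I'll retreat straight up, then sideways out of the cameras' view.

```bash
python3 -m handwheel '[[[0,0,-0.03,0,0,0,0.06],[0,0,-0.07,0,0,0,0.06],[0,0,-0.12,0,0,0,0.06],[0,0,-0.16,0,0,0,0.06],[-0.05,0,-0.17,0,0,0,0.06],[-0.1,0,-0.17,0,0,0,0.06],[-0.15,0,-0.17,0,0,0,0.06],[-0.15,0,-0.17,0,0,0,0.06]]]';python3 -m handwheel '[[[0,0,0,0,0,0,0.06],[0,0,0,0,0,0,0.06],[0,0,0,0,0,0,0.06],[0,0,0,0,0,0,0.06]]]';python3 -c "
from h import *
go([.537,.1045,.0995],-5.9)
t=manip.camera('top');cv2.imwrite('pics/t13.png',t)
s=manip.camera('scene');cv2.imwrite('pics/s13.png',s);cv2.imwrite('pics/s13c.png',cv2.resize(s[105:225,255:425],None,fx=4.6,fy=4.6,interpolation=2))"
```

```text
clock: 13.78
position: [0.5213, -0.0487, 0.2693]
ee_rot: [0.745, 0.667, 0.0, 0.0]
ft_force: [0.2, 0.2, 1.0]
grip_width: 0.699
clock: 14.28
position: [0.5219, -0.0437, 0.2687]
ee_rot: [0.742, 0.67, -0.0, -0.0]
ft_force: [-0.3, 0.3, -0.3]
grip_width: 0.702
t 14.28 pos [ 0.5219 -0.0437  0.2687] F [-0.3  0.3 -0.3] g 59.9
shift [ 1.489e-01 -1.000e-04  1.692e-01] turn [-0.     0.     0.001]
```

View pics/t13.png

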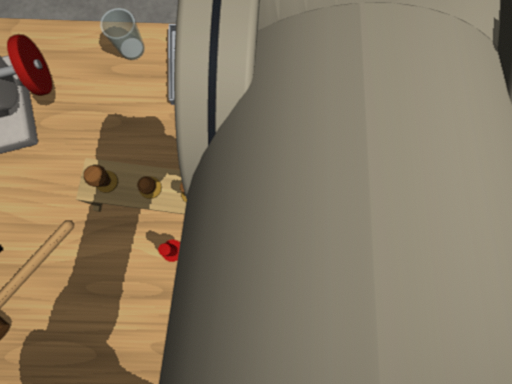

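View pics/s13c.png

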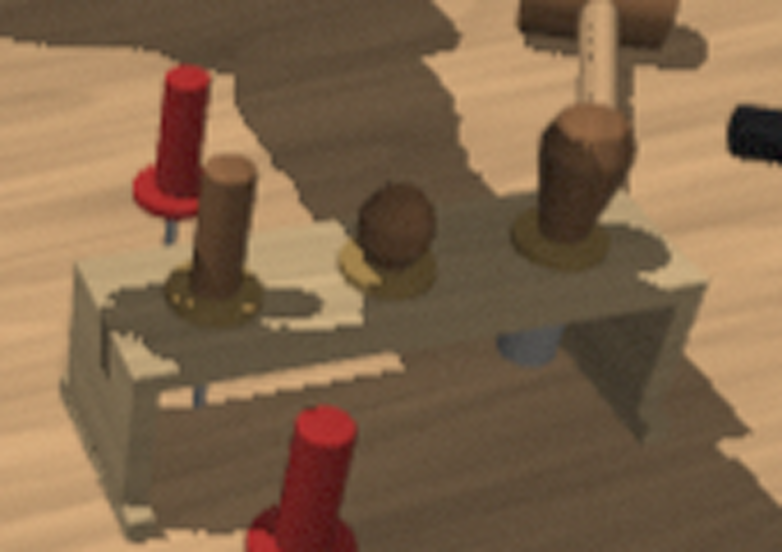

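View pics/s13.png

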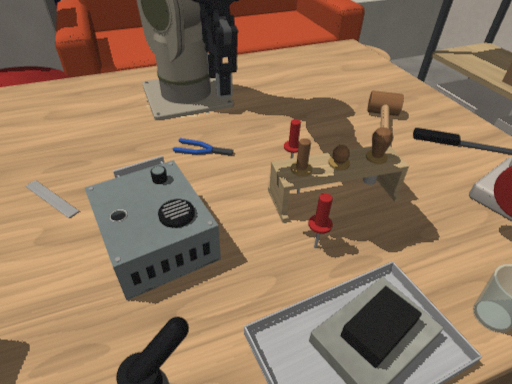

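The rod hangs upright in its hole at scene (303,155). The tray is still out at (140,165), the loupe and port haven't moved, and the arm is clear. I'll hand in.

```bash
python3 -c "
from workcell import manip
print(manip.hand_in())"
```

```text
the job is handed in; nothing more can be done
None
```

The job is done and handed in at about 14.4 s, well inside the 58 s limit. I took the straight-handled wooden push rod from the rack and pushed it about 50 mm down through the box's access hole. The latch tripped and the tray sprang out. I then drew the rod out and hung it back in its own rack hole.

- **Tray:** it measured about 60 mm out, using the same point on the front pull before and after and assuming that point is about 50 mm high. It was still out in the last scene view.
- **Rod:** it bottomed on its collar with about 7 N at the height it was picked up from. The scene camera shows it upright, collar on the board and shank through the hole.
- **Robot:** the gripper is open, well clear of everything, and reads almost no force.
- **Limits:** the highest force in my readings was about 8 N, and nothing fell or moved that shouldn't have.
- **Disagreements:** no check failed. The wrist and fixed cameras differed by about 2 mm on the hole positions, well inside the clearances. In the final top view the arm hid the box and nearly all of the rod, so the last checks on both come from the scene camera alone.

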